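Seat a curved row of tube stoppers with the fingertips

TASK

Close the curved tube holder for the analyzer: with the gripper shut, follow its row of five stoppers with the fingertips, from the end with the round lug to the straight end, gently pressing each stopper fully home in turn, one at a time. From the first stopper to the last, keep the fingertips close over the row (no more than a few centimetres above or beside it). Do not grip, lift or shove the holder, leave everything else where it is, and finish with the hand clear.

Things in the scene. Friction and masses are not known exactly. Their poses are not given: they have to be found in the camera images.
- holder: loose curved tube holder, bare aluminium, 1.6 kg, 165 x 70 mm in plan, yaw varies: two curved plates, 44 mm wide, with five tubes between; upper face 52 mm above worktop. Origin on its underside, z up; stopper 3 stands at x -0.01, y 0, all on a 100 mm radius about x 0.09, y 0. A flat round lug, 36 mm with a 9 mm hole, ends it at +y, by stopper 1; the end by stopper 5 is cut straight
- arc_centre (a point): centre of the arc on which the stoppers stand (radius 100 mm), at the height of the holder's upper face, in the hollow of the holder
- stopper_1 (a joint): stopper 1 of 5 counted from the lug end: how far it is pushed in, in m; 0 = standing out, its head's underside 5 mm above the holder's upper face; 0.005 = fully home, head resting on the upper face. It moves straight down against about 2.5 N of friction, then meets a hard stop; it stays where it is left. Starts between 0 and 0.001
- stopper_1_top (a point): top centre of stopper 1: plain dark rubber cone-shaped head, 22 mm across at its foot, 7 mm high with a small blunt top; moves down with it (64 mm above the worktop when fully out, 59 mm when home). Neighbouring stoppers are 32 mm apart along the arc
- stopper_2 (a joint): stopper 2 of 5 counted from the lug end: how far it is pushed in, in m; 0 = standing out, its head's underside 5 mm above the holder's upper face; 0.005 = fully home, head resting on the upper face. It moves straight down against about 2.5 N of friction, then meets a hard stop; it stays where it is left. Starts between 0 and 0.001
- stopper_2_top (a point): top centre of stopper 2: plain dark rubber cone-shaped head, 22 mm across at its foot, 7 mm high with a small blunt top; moves down with it (64 mm above the worktop when fully out, 59 mm when home). Neighbouring stoppers are 32 mm apart along the arc
- stopper_3 (a joint): stopper 3 of 5 counted from the lug end: how far it is pushed in, in m; 0 = standing out, its head's underside 5 mm above the holder's upper face; 0.005 = fully home, head resting on the upper face. It moves straight down against about 2.5 N of friction, then meets a hard stop; it stays where it is left. Starts between 0 and 0.001
- stopper_3_top (a point): top centre of stopper 3: plain dark rubber cone-shaped head, 22 mm across at its foot, 7 mm high with a small blunt top; moves down with it (64 mm above the worktop when fully out, 59 mm when home). Neighbouring stoppers are 32 mm apart along the arc
- stopper_4 (a joint): stopper 4 of 5 counted from the lug end: how far it is pushed in, in m; 0 = standing out, its head's underside 5 mm above the holder's upper face; 0.005 = fully home, head resting on the upper face. It moves straight down against about 2.5 N of friction, then meets a hard stop; it stays where it is left. Starts between 0 and 0.001
- stopper_4_top (a point): top centre of stopper 4: plain dark rubber cone-shaped head, 22 mm across at its foot, 7 mm high with a small blunt top; moves down with it (64 mm above the worktop when fully out, 59 mm when home). Neighbouring stoppers are 32 mm apart along the arc
- stopper_5 (a joint): stopper 5 of 5 counted from the lug end: how far it is pushed in, in m; 0 = standing out, its head's underside 5 mm above the holder's upper face; 0.005 = fully home, head resting on the upper face. It moves straight down against about 2.5 N of friction, then meets a hard stop; it stays where it is left. Starts between 0 and 0.001
- stopper_5_top (a point): top centre of stopper 5: plain dark rubber cone-shaped head, 22 mm across at its foot, 7 mm high with a small blunt top; moves down with it (64 mm above the worktop when fully out, 59 mm when home). Neighbouring stoppers are 32 mm apart along the arc
- vial: bystander: small white capped bottle, 27 mm across, 51 mm tall, standing loose in the hollow of the curve 25 to 45 mm from its inner edge; leave it alone. Origin at the centre of its underside
- cup: bystander: white sample cup with a wide lid, 50 mm across, 64 mm tall, loose, far to the robot's right of the holder. Origin at the centre of its underside
- marker: bystander: white marker pen with a dark cap, 135 mm long, 17 mm thick, lying loose. Origin at the centre of its underside
- timer: bystander: round lab timer with a dial, 58 mm across, 36 mm high, loose. Origin at the centre of its underside
- keypad: bystander: dark numeric keypad, 105x62x18 mm, loose. Origin at the centre of its underside
- tip_box: bystander: open box of pipette tips, 82x118x40 mm, loose. Origin at the centre of its underside
- dropper: bystander: brown dropper bottle, 34 mm across, 102 mm tall, loose, at the left edge of the worktop. Origin at the centre of its underside

How it is judged:
By the outcome, as a careful person would: the job done as asked, in the order asked, and still so for the second after the job is handed in, with the robot touching nothing.
It also fails if it takes over 45 s, if anything falls off the work surface, if the arm or the gripper's body presses on something with over 40 N, if the wrist force passes 120 N, or if a joint passes its speed limit or range.

ROBOT

A 6-joint arm with a two-finger parallel gripper is mounted at the origin on a cart in front of the work surface, level with it; the furniture and walls round the work are solid. World frame = base frame: x ahead of the robot, y to its left, z up, the work surface at z = 0. Lengths are in mm, angles in rad, forces in N, time in s.
With the tool pointing down it reaches from about 350 to 850 mm from the base axis. Payload 8.1 kg.
Tool frame: the origin (TCP) lies between the finger pads, 19 mm behind the fingertips; this is the grasp point; z points along the fingers, y is the line along which they close (so a half turn about z gives the same grasp; the last joint's range is limited). The gripper opens to 85 mm and grips with 20 to 120 N. Pads are 22 mm wide; open, the fingers measure 114 mm over their backs; the gripper's body (76 mm by 85 mm) begins 54 mm behind the grasp point. The pads swing forward as they close: fully open they stand 13 mm farther back than shut.
Start: joints at [1.037, 0.13, 1.488, -0, 1.523, -0.085], TCP at [260.311, 540.596, 249.992] pointing down, gripper open.
Joint ranges: [-2.96, 2.96], [-0.89, 2.26], [0.02, 2.5], [-1.34, 4.48], [0, 2.73], [-2.66, 2.66]. Speed limits (rad/s): [2.39, 2.39, 2.79, 3.14, 3.14, 3.14].

INTERFACE

Orientations are given as a unit quaternion [w, x, y, z].
In Python, from cell import manip gives the robot as it stands.
- The arm moves only by the tool arm_command, never from a script. Its argument "motion" is a list of rows, each a list of 7 numbers: the shift along the tool's x, y, z as a fraction of full scale, then the turn, a rotation vector about the tool's x, y, z as a fraction of full scale, then the closure, from 0 (fully open) to 1 (shut). In form: [[x, y, z, wx, wy, wz, gripper], ...]. A call has exactly 8 rows; each row is the pose to reach, as a shift and turn from the pose commanded when the call began, along the tool's axes at that moment, turning the shorter way round; what a row does not reach only later rows make up. Full scale, the value 1, is 50 cm for a shift and pi rad for a turn. A row lasts 1/10 s, in which the tool goes at most 50 mm and 8.59 degrees, less where a joint would pass 70% of its speed; a pose out of reach is approached as far as the arm can. A call with a number of a shift or a turn outside -1 to 1 is refused whole. A call with a gripper value outside its range is refused whole. The fingers move at their own pace and stop on an object; the grip force is fixed at half the most. Time passes only in rows, so rows that repeat a pose let the fingers close, or fill a call up. It gives the time, the measured TCP pose, the force, the opening and the grip force at its end, in the units of the state.
- manip.sense(): the state, without advancing time (a new reading comes with each control period).
- manip.read_camera(name): name is "scene" or "side" or "wrist"; returns a dict with "image" (400x640x3 uint8, red, green, blue), "fx", "fy", "cx", "cy" (pixels), "distortion" ([k1, k2, p1, p2, k3] as OpenCV has them; the pictures are not rectified), "rvec" (rotation vector, rad) and "tvec" (3), from world to camera coordinates, as OpenCV has them. Camera axes: x right, y down, z forward; pixel columns grow to the right and rows downward; lengths in mm; the calibration is good to about 2 mm. A picture is of the moment at which its call begins. There is no depth.
- manip.sign_off(): hands the job in; it is judged then, once.
The state is a dict: "clock": time; "joints": joint angles; "joint_vel": joint speeds; "tau": joint torques, N m; "position": TCP position; "ee_rot": TCP orientation; "contact_force": force on the tool from outside, world axes, zero at the start; "torque": the same for the moment, N m; "opening": finger opening in mm; "grip_force": force on a finger pad.
Only numpy, scipy, OpenCV 4.12 (cv2) and the standard library are available. Lean on these libraries where they do the work, as an engineer would, in place of code of your own. Each camera call takes 0.05 s, during which the arm holds its last target. There are 200 camera calls.

## Working session

There is one attempt and no reset: what is moved stays moved. The work goes in short steps, Python scripts to look and compute and a tool call to move; the robot and the scene stay as the last step left them, time stands still between calls to the robot, and variables do not carry over. Pictures are saved under pics/ and viewed, at most 10 in all, crops included, and the job is handed in when it is done.

Besides the shell and the picture viewer there is one more tool, called after "Call:" by a JSON object that holds its "fn" and its "kwargs", one argument or row to a line. arm_command: Moves the arm, as the interface text tells. Its arguments: {"type":"object","properties":{"motion":{"type":"array","items":{"type":"array","items":{"type":"number","minimum":-1,"maximum":1}}}},"required":["motion"]}

```bash
mkdir -p pics
python3 - <<'E'
from cell import manip
import cv2,numpy as np
s=manip.sense();print(s['clock'],s['position'],s['ee_rot'],s['opening'])
for n in['scene','side']:
    d=manip.read_camera(n);cv2.imwrite(f'pics/{n}0.png',d['image'][...,::-1]);np.save(f'pics/{n}0.npy',d,allow_pickle=True)
    print(n,d['fx'],d['cx'],d['cy'],d['distortion'],(-cv2.Rodrigues(np.array(d['rvec']))[0].T@np.array(d['tvec']).ravel()))
E
```

```text
0.0 [260.02569776 540.14604776 248.92973223] [-3.02248651e-04  2.22512054e-01  9.74929490e-01 -8.85956410e-04] 85.37224225721802
scene 395.8467651864237 321.01675199781965 200.75716473983013 [0.01308233 0.         0.         0.         0.        ] [806.77063497 235.19620112 791.79260318]
side 485.77761234388356 320.81491626231 197.52826372088873 [-0.01903471  0.          0.          0.          0.        ] [ 496.71668297 -939.26842043  719.98109199]
```

View pics/scene0.png

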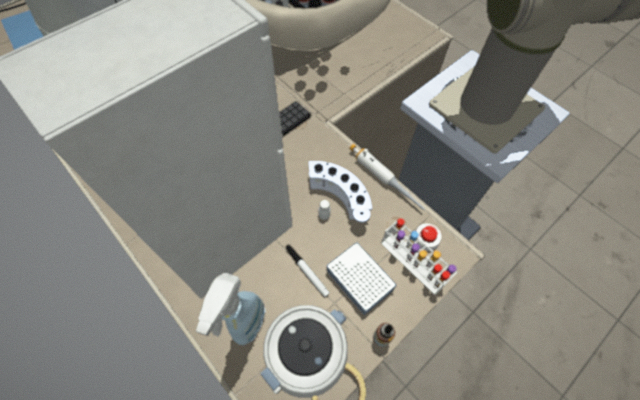

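View pics/side0.png

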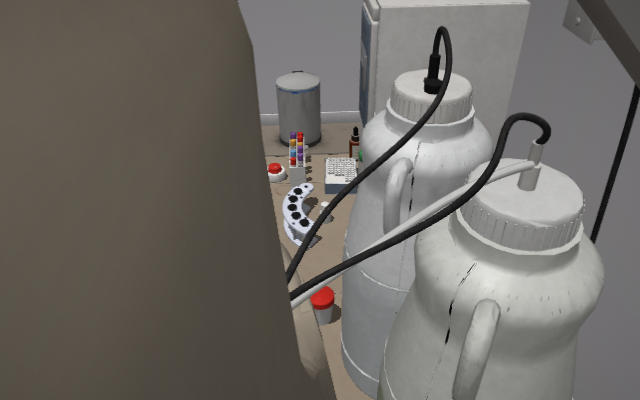

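The scene view shows the holder around (340,190), its lug at (361,213), dark stoppers from (361,200) to (318,168), and the vial at (324,210). In the side view the stoppers run from (298,191) to (305,223).

```bash
cat > h.py <<'E'
import cv2,numpy as np
def ray(d,uv,z):
    R=cv2.Rodrigues(np.array(d['rvec'],float))[0];t=np.array(d['tvec'],float).ravel()
    K=np.array([[d['fx'],0,d['cx']],[0,d['fy'],d['cy']],[0,0,1.]])
    p=cv2.undistortPoints(np.array(uv,float).reshape(-1,1,2),K,np.array(d['distortion'],float)).reshape(-1,2)
    v=np.c_[p,np.ones(len(p))]@R; c=-R.T@t
    return c+v*((z-c[2])/v[:,2])[:,None]
def blobs(d,box,thr,amin,amax):
    x0,y0,x1,y1=box
    g=d['image'][y0:y1,x0:x1].max(2)
    n,l,s,c=cv2.connectedComponentsWithStats((g<thr).astype(np.uint8))
    return [(c[i]+[x0,y0],s[i,4]) for i in range(1,n) if amin<s[i,4]<amax]
# local model: stopper angles about centre, step 0.32 rad
A=np.pi-0.32*np.array([2,1,0,-1,-2])
M=np.c_[90+100*np.cos(A),100*np.sin(A)]
def fit(P):
    mc,pc=M.mean(0),P.mean(0);H=(M-mc).T@(P-pc);a=np.arctan2(H[0,1]-H[1,0],H[0,0]+H[1,1])
    R=np.array([[np.cos(a),-np.sin(a)],[np.sin(a),np.cos(a)]]);Q=(M-mc)@R.T+pc
    return a,Q,P-Q,R@(np.array([90,0])-mc)+pc
E
python3 - <<'E'
from h import *
for n,box in(('scene',(308,158,372,225)),('side',(280,182,316,230))):
    d=np.load(f'pics/{n}0.npy',allow_pickle=True).item()
    b=blobs(d,box,70,12,200)
    for c,a in b: print(n,c.round(1),a,ray(d,c,60)[0].round(1))
d=np.load('pics/scene0.npy',allow_pickle=True).item()
print(ray(d,[[361,213],[324,203]],52).round(1))
E
```

```text
scene [318.4 167.6] 30 [ 482.4 -119.6   60. ]
scene [332.1 170.7] 28 [465.3 -93.6  60. ]
scene [344.4 177.5] 31 [457.3 -62.9  60. ]
scene [354. 187.] 33 [458.7 -31.9  60. ]
scene [359.9 199.3] 33 [470.5  -2.   60. ]
side [297.7 190.8] 36 [468.8 -10.8  60. ]
side [292.8 198.3] 39 [457.5 -40.   60. ]
side [310.1 203.2] 108 [496.8 -61.1  60. ]
side [291.8 206.8] 44 [455.4 -72.   60. ]
side [295.8 214.9] 46 [ 464.5 -101.7   60. ]
side [304.  222.1] 49 [ 482.  -127.8   60. ]
side [313.6 226.5] 26 [ 502.2 -143.8   60. ]
[[488.2  20.2  52. ]
 [529.9 -49.1  52. ]]
```

Call:
{"fn": "arm_command", "kwargs": {
  "motion": [
    [-0.873,-0.845,0.04,0,0,0.325,1],
    [-0.873,-0.845,0.04,0,0,0.325,1],
    [-0.873,-0.845,0.04,0,0,0.325,1],
    [-0.873,-0.845,0.04,0,0,0.325,1],
    [-0.873,-0.845,0.04,0,0,0.325,1],
    [-0.873,-0.845,0.04,0,0,0.325,1],
    [-0.873,-0.845,0.04,0,0,0.325,1],
    [-0.873,-0.845,0.04,0,0,0.325,1]
  ]
}}

```text
clock: 0.9
position: [398.5, 163.5, 236.6]
ee_rot: [0.0, 0.672, 0.741, 0.0]
contact_force: [0.6, -0.3, -0.1]
opening: -0.3
grip_force: 0.0
```

```bash
cat >> h.py <<'E'
from scipy.spatial.transform import Rotation as Ro
def go(s,tgt,yaw):  # tool x direction angle (world), tool down
    q=s['ee_rot'];R=Ro.from_quat([q[1],q[2],q[3],q[0]])
    c,n=np.cos(yaw),np.sin(yaw)
    T=Ro.from_matrix(np.array([[c,n,0],[n,-c,0],[0,0,-1.]]))
    return (R.inv().apply(np.array(tgt)-s['position'])/500).round(4),((R.inv()*T).as_rotvec()/np.pi).round(4)
E
python3 - <<'E'
from h import *
from cell import manip
s=manip.sense();print(s['clock'],s['position'],s['opening'],s['contact_force'],go(s,[470,-30,220],np.radians(96)))
E
```

```text
0.9 [398.48733414 163.52039233 236.56714477] -0.2812359541007437 [ 0.58379648 -0.30208108 -0.09635443] (array([-0.3991,  0.1049,  0.0331]), array([ 0.    , -0.    , -0.0025]))
```

Call:
{"fn": "arm_command", "kwargs": {
  "motion": [
    [-0.4,0.105,0.033,0,0,-0.0025,1],
    [-0.4,0.105,0.033,0,0,-0.0025,1],
    [-0.4,0.105,0.033,0,0,-0.0025,1],
    [-0.4,0.105,0.033,0,0,-0.0025,1],
    [-0.4,0.105,0.033,0,0,-0.0025,1],
    [-0.4,0.105,0.033,0,0,-0.0025,1],
    [-0.4,0.105,0.033,0,0,-0.0025,1],
    [-0.4,0.105,0.033,0,0,-0.0025,1]
  ]
}}

```text
clock: 1.7
position: [470.6, -26.8, 220.3]
ee_rot: [-0.0, 0.667, 0.745, 0.0]
contact_force: [0.2, 1.1, -0.9]
opening: 0.1
grip_force: 0.0
```

Run:
```python
from h import *
from cell import manip
s=manip.sense();print(s['clock'],s['position'],s['ee_rot'],s['contact_force'])
for n in['wrist','scene']:
    d=manip.read_camera(n);cv2.imwrite(f'pics/{n}1.png',d['image'][...,::-1]);np.save(f'pics/{n}1.npy',d,allow_pickle=True)
d=np.load('pics/wrist1.npy',allow_pickle=True).item()
for c,a in blobs(d,(0,0,640,400),60,150,4000): print(c.round(1),a,ray(d,c,60)[0].round(1))
```

```text
1.7 [470.58615549 -26.81206405 220.34507728] [-1.88519193e-04  6.66931123e-01  7.45119337e-01  1.23222757e-04] [ 0.20630099  1.08477052 -0.88573656]
[319.  158.1] 447 [468.   -3.2  60. ]
[490.9 185.4] 699 [615.1 -10.4  60. ]
[301.9 190.8] 418 [456.5 -32.7  60. ]
[296.6 225. ] 378 [454.9 -64.1  60. ]
```

View pics/wrist1.png

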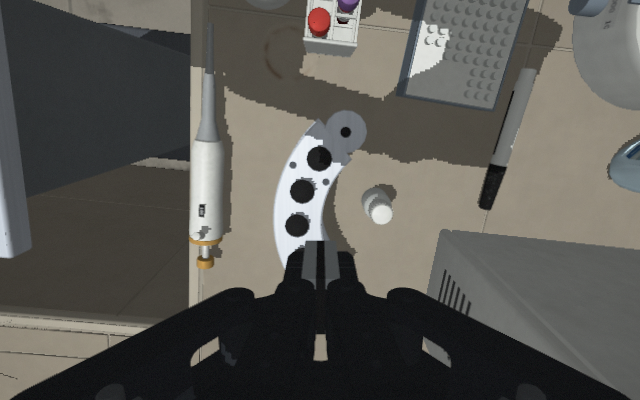

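The wrist view shows the lug at (345,132), stoppers 1–3 at (319,158), (302,191) and (297,225), and the vial at (378,207). The closed fingertips are at about (320,240). The wrist view agrees with the scene view to about 2.5 mm.

Run:
```python
from h import *
from cell import manip
P=np.array([[468,-3.2],[456.5,-32.7],[454.9,-64.1],[462.9,-94.6],[480,-120.6]])
a,Q,r,c=fit(P);print(a,Q.round(1),r.round(1),c)
np.save('Q.npy',Q)
s=manip.sense();print(s['position'],go(s,[*Q[0],95],np.radians(96)))
```

```text
0.10266703592499278 [[ 468.1   -2.6]
 [ 456.4  -32.2]
 [ 454.6  -64.1]
 [ 462.8  -94.8]
 [ 480.4 -121.4]] [[-0.1 -0.6]
 [ 0.1 -0.5]
 [ 0.3 -0. ]
 [ 0.1  0.2]
 [-0.4  0.8]] [554.03905974 -53.81073356]
[470.73786758 -26.89215997 220.49475266] (array([4.88e-02, 1.00e-04, 2.51e-01]), array([ 0.0001, -0.    ,  0.002 ]))
```

Call:
{"fn": "arm_command", "kwargs": {
  "motion": [
    [0.049,0,0.0,0,0,0.002,1],
    [0.049,0,0.1,0,0,0.002,1],
    [0.049,0,0.18,0,0,0.002,1],
    [0.049,0,0.22,0,0,0.002,1],
    [0.049,0,0.24,0,0,0.002,1],
    [0.049,0,0.251,0,0,0.002,1],
    [0.049,0,0.251,0,0,0.002,1],
    [0.049,0,0.251,0,0,0.002,1]
  ]
}}

```text
clock: 2.6
position: [469.4, -3.9, 96.4]
ee_rot: [0.001, 0.67, 0.742, 0.001]
contact_force: [0.9, -0.3, 0.4]
opening: -0.2
grip_force: 0.0
```

Run:
```python
from h import *
from cell import manip
s=manip.sense();Q=np.load('Q.npy')
print(s['position'],s['contact_force'],go(s,[*Q[0],77],np.radians(96)))
for n,b in(('wrist',(200,130,440,330)),('side',(260,150,360,240)),('scene',(300,140,400,220))):
    d=manip.read_camera(n);x0,y0,x1,y1=b
    im=d['image'][y0:y1,x0:x1,::-1]
    k=2 if n=='wrist' else 5
    cv2.imwrite(f'pics/{n}2.png',cv2.resize(im,None,fx=k,fy=k,interpolation=2))
a=[cv2.resize(cv2.imread(f'pics/{n}2.png'),(400,h)) for n,h in(('side',360),('scene',320))]
w=cv2.resize(cv2.imread('pics/wrist2.png'),(400,333))
t=np.zeros((600,800,3),np.uint8);t[:333,:400]=w;t[:320,400:]=a[1];t[333:,:400]=cv2.resize(a[0],(400,360))[60:327];cv2.imwrite('pics/mix2.png',t)
```

```text
[469.3623309   -3.88300234  96.36153827] [ 0.89466234 -0.34504993  0.40852331] (array([ 0.0028, -0.0023,  0.0387]), array([ 0.0008,  0.0002, -0.0006]))
```

View pics/mix2.png

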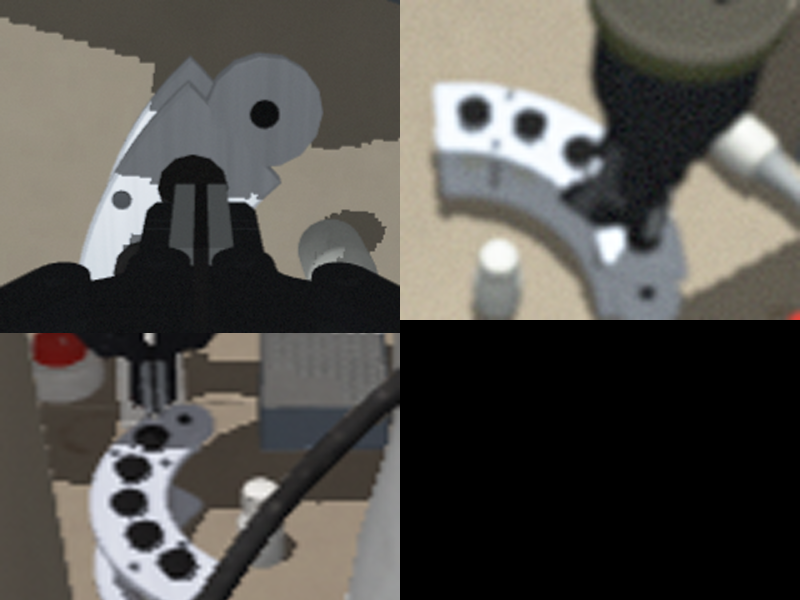

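The closed tips sit over stopper 1 in all three views (wrist crop (195,185)), and the bystanders are undisturbed. Next I press stopper 1.

Call:
{"fn": "arm_command", "kwargs": {
  "motion": [
    [0.003,-0.003,0.005,0,0,0,1],
    [0.003,-0.003,0.012,0,0,0,1],
    [0.003,-0.003,0.018,0,0,0,1],
    [0.003,-0.003,0.024,0,0,0,1],
    [0.003,-0.003,0.029,0,0,0,1],
    [0.003,-0.003,0.033,0,0,0,1],
    [0.003,-0.003,0.037,0,0,0,1],
    [0.003,-0.003,0.037,0,0,0,1]
  ]
}}

```text
clock: 3.55
position: [466.6, -2.6, 77.2]
ee_rot: [-0.0, 0.67, 0.742, -0.0]
contact_force: [-7.1, -0.1, 11.6]
opening: 0.1
grip_force: 6.2
```

Call:
{"fn": "arm_command", "kwargs": {
  "motion": [
    [0,0,-0.01,0,0,0,1],
    [0,0,-0.03,0,0,0,1],
    [-0.02,0,-0.04,0,0,0,1],
    [-0.04,0,-0.04,0,0,0,1],
    [-0.06,0,-0.04,0,0,0,1],
    [-0.06,0,-0.04,0,0,0,1],
    [-0.06,0,-0.04,0,0,0,1],
    [-0.06,0,-0.04,0,0,0,1]
  ]
}}

```text
clock: 4.35
position: [469.3, -32.3, 95.9]
ee_rot: [-0.0, 0.67, 0.742, -0.0]
contact_force: [-0.2, 0.1, 0.8]
opening: -0.2
grip_force: 0.0
```

Run:
```python
from h import *
from cell import manip
s=manip.sense();Q=np.load('Q.npy')
print(s['position'],s['contact_force'],go(s,[*Q[1],80],np.radians(96)))
d=manip.read_camera('wrist');np.save('pics/wrist3.npy',d,allow_pickle=True)
cv2.imwrite('pics/wrist3.png',cv2.resize(d['image'][50:330,180:460,::-1],None,fx=2,fy=2))
for c,a in blobs(d,(200,50,440,400),60,150,60000): print(c.round(1),a,ray(d,c,56)[0].round(1))
sc0=np.load('pics/scene1.npy',allow_pickle=True).item();sc=manip.read_camera('scene');np.save('pics/scene3.npy',sc,allow_pickle=True)
for dd in(sc0,sc): print([(c.round(1).tolist(),int(a)) for c,a in blobs(dd,(308,158,372,225),70,8,200)])
```

```text
[469.32562405 -32.32533764  95.9304999 ] [-0.22026877  0.0858056   0.84674494] (array([ 0.0028, -0.0257,  0.0319]), array([-0.0002, -0.0001, -0.0008]))
[366.5 142.2] 258 [487.   20.4  56. ]
[321.3 186.2] 1350 [467.9  -3.1  56. ]
[318.5 336.3] 28114 [475.1 -88.7  56. ]
[([318.3, 167.6], 29), ([332.1, 170.7], 25), ([344.4, 177.3], 29), ([354.1, 187.0], 30), ([359.9, 199.3], 33)]
[([318.3, 167.6], 29), ([356.5, 187.8], 11), ([359.9, 199.8], 47)]
```

View pics/wrist3.png

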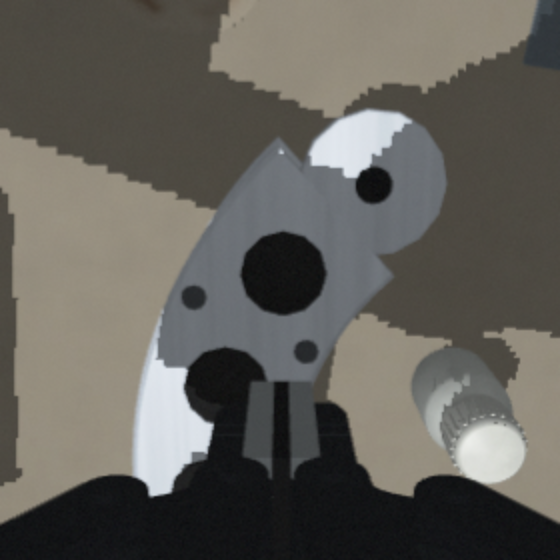

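Stopper 1 looks seated at crop (284,273). The finger midline at column 281 was about 1 mm off its centre, which accounts for the side force. I'll centre on stopper 2 and press.

Call:
{"fn": "arm_command", "kwargs": {
  "motion": [
    [0.003,-0.026,0,0,0,-0.001,1],
    [0.003,-0.026,0,0,0,-0.001,1],
    [0.003,-0.026,0.01,0,0,-0.001,1],
    [0.003,-0.026,0.018,0,0,-0.001,1],
    [0.003,-0.026,0.024,0,0,-0.001,1],
    [0.003,-0.026,0.03,0,0,-0.001,1],
    [0.003,-0.026,0.035,0,0,-0.001,1],
    [0.003,-0.026,0.035,0,0,-0.001,1]
  ]
}}

```text
clock: 5.25
position: [456.6, -32.2, 78.5]
ee_rot: [-0.0, 0.669, 0.743, -0.0]
contact_force: [-0.1, 0.3, 0.3]
opening: -0.0
grip_force: 0.0
```

Call:
{"fn": "arm_command", "kwargs": {
  "motion": [
    [0,0,0.001,0,0,0,1],
    [0,0,0.001,0,0,0,1],
    [0,0,0.002,0,0,0,1],
    [0,0,0.002,0,0,0,1],
    [0,0,0.003,0,0,0,1],
    [0,0,0.003,0,0,0,1],
    [0,0,0.003,0,0,0,1],
    [0,0,0.003,0,0,0,1]
  ]
}}

```text
clock: 6.05
position: [456.7, -32.3, 77.5]
ee_rot: [0.0, 0.669, 0.743, 0.0]
contact_force: [-1.3, -0.2, 2.6]
opening: -0.0
grip_force: 1.8
```

Call:
{"fn": "arm_command", "kwargs": {
  "motion": [
    [0,0,0.001,0,0,0,1],
    [0,0,0.001,0,0,0,1],
    [0,0,0.002,0,0,0,1],
    [0,0,0.002,0,0,0,1],
    [0,0,0.003,0,0,0,1],
    [0,0,0.003,0,0,0,1],
    [0,0,0.003,0,0,0,1],
    [0,0,0.003,0,0,0,1]
  ]
}}

```text
clock: 6.85
position: [456.8, -32.3, 77.2]
ee_rot: [0.0, 0.669, 0.743, 0.0]
contact_force: [-6.5, 1.2, 16.1]
opening: -0.1
grip_force: 8.3
```

Call:
{"fn": "arm_command", "kwargs": {
  "motion": [
    [0,0,-0.02,0,0,0,1],
    [0,0,-0.036,0,0,0,1],
    [-0.03,-0.004,-0.036,0,0,0,1],
    [-0.063,-0.009,-0.036,0,0,0,1],
    [-0.063,-0.009,-0.036,0,0,0,1],
    [-0.063,-0.009,-0.036,0,0,0,1],
    [-0.063,-0.009,-0.03,0,0,0,1],
    [-0.063,-0.009,-0.02,0,0,0,1]
  ]
}}

```text
clock: 7.65
position: [455.7, -63.6, 85.8]
ee_rot: [0.0, 0.669, 0.744, 0.0]
contact_force: [-0.3, -0.2, 0.2]
opening: -0.2
grip_force: 0.0
```

Run:
```python
from h import *
from cell import manip
s=manip.sense();Q=np.load('Q.npy')
print(s['position'],s['contact_force'],go(s,[*Q[2],77],np.radians(96)))
d=manip.read_camera('wrist');np.save('pics/wrist4.npy',d,allow_pickle=True)
cv2.imwrite('pics/wrist4.png',cv2.resize(d['image'][50:330,180:460,::-1],None,fx=2,fy=2))
for c,a in blobs(d,(200,50,440,400),60,150,60000): print(c.round(1),a,ray(d,c,56)[0].round(1))
```

```text
[455.66773    -63.57173142  85.80794432] [-0.30364896 -0.21631276  0.18245063] (array([-0.0007, -0.0023,  0.0176]), array([0.0002, 0.    , 0.0005]))
[411.4  75.7] 316 [486.4  19.6  56. ]
[359.3 127.1] 1735 [467.6  -3.6  56. ]
[326.2 188.4] 1517 [456.2 -32.7  56. ]
[319.7 339.1] 27275 [ 461.7 -113.8   56. ]
```

View pics/wrist4.png

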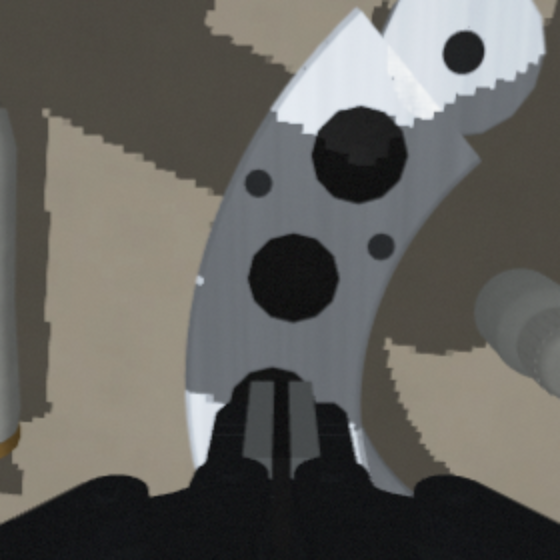

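Stoppers 1 (360,155) and 2 (293,277) look flush. Stopper 3, at column 273, is about 2 mm left of the finger midline at 281, so I correct for that and press.

Call:
{"fn": "arm_command", "kwargs": {
  "motion": [
    [0,-0.003,0.003,0,0,0,1],
    [0,-0.003,0.008,0,0,0,1],
    [0,-0.003,0.012,0,0,0,1],
    [0,-0.003,0.015,0,0,0,1],
    [0,-0.003,0.017,0,0,0,1],
    [0,-0.003,0.0185,0,0,0,1],
    [0,-0.003,0.02,0,0,0,1],
    [0,-0.003,0.02,0,0,0,1]
  ]
}}

```text
clock: 8.5
position: [454.1, -64.1, 77.1]
ee_rot: [-0.0, 0.669, 0.743, 0.0]
contact_force: [-7.7, 3.4, 16.8]
opening: -0.1
grip_force: 8.0
```

Call:
{"fn": "arm_command", "kwargs": {
  "motion": [
    [0,0,-0.02,0,0,0,1],
    [0,0,-0.036,0,0,0,1],
    [-0.03,0.005,-0.036,0,0,0,1],
    [-0.063,0.01,-0.036,0,0,0,1],
    [-0.063,0.01,-0.036,0,0,0,1],
    [-0.063,0.01,-0.036,0,0,0,1],
    [-0.063,0.01,-0.03,0,0,0,1],
    [-0.063,0.01,-0.02,0,0,0,1]
  ]
}}

```text
clock: 9.3
position: [462.2, -94.7, 85.6]
ee_rot: [0.0, 0.669, 0.744, 0.0]
contact_force: [-0.7, 0.5, -0.0]
opening: -0.1
grip_force: 0.0
```

Run:
```python
from h import *
from cell import manip
s=manip.sense();Q=np.load('Q.npy')
print(s['position'],s['contact_force'],go(s,[*Q[3],77],np.radians(96)))
d=manip.read_camera('wrist');np.save('pics/wrist5.npy',d,allow_pickle=True)
cv2.imwrite('pics/wrist5.png',cv2.resize(d['image'][50:330,180:460,::-1],None,fx=2,fy=2))
for c,a in blobs(d,(200,30,440,400),60,150,60000): print(c.round(1),a,ray(d,c,56)[0].round(1))
```

```text
[462.24921591 -94.72744846  85.62117978] [-0.69791836  0.5357392  -0.01442294] (array([-0.0003,  0.0011,  0.0172]), array([0.0001, 0.    , 0.0004]))
[353.9  51.4] 1917 [467.7  -4.7  56. ]
[319.2 119.1] 1784 [456.3 -33.2  56. ]
[308.7 188.1] 1522 [454.8 -64.5  56. ]
[319.8 338.8] 27372 [ 468.4 -144.6   56. ]
```

View pics/wrist5.png

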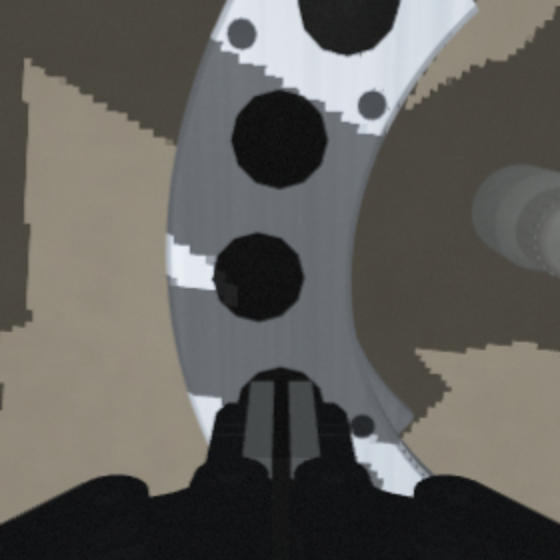

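Stoppers 1 to 3 are flush, and the fingers are centred over stopper 4 at crop column 281. Next I press it.

Call:
{"fn": "arm_command", "kwargs": {
  "motion": [
    [0,0,0.003,0,0,0,1],
    [0,0,0.008,0,0,0,1],
    [0,0,0.012,0,0,0,1],
    [0,0,0.015,0,0,0,1],
    [0,0,0.017,0,0,0,1],
    [0,0,0.0185,0,0,0,1],
    [0,0,0.0195,0,0,0,1],
    [0,0,0.0195,0,0,0,1]
  ]
}}

```text
clock: 10.15
position: [462.4, -94.9, 77.2]
ee_rot: [-0.0, 0.669, 0.743, 0.0]
contact_force: [-6.7, 3.9, 13.5]
opening: -0.2
grip_force: 6.7
```

Call:
{"fn": "arm_command", "kwargs": {
  "motion": [
    [0,0,-0.02,0,0,0,1],
    [0,0,-0.036,0,0,0,1],
    [-0.03,0.015,-0.036,0,0,0,1],
    [-0.057,0.03,-0.036,0,0,0,1],
    [-0.057,0.03,-0.036,0,0,0,1],
    [-0.057,0.03,-0.036,0,0,0,1],
    [-0.057,0.03,-0.03,0,0,0,1],
    [-0.057,0.03,-0.02,0,0,0,1]
  ]
}}

```text
clock: 10.95
position: [480.0, -121.3, 86.0]
ee_rot: [0.0, 0.669, 0.744, 0.0]
contact_force: [-0.6, 0.1, -0.3]
opening: 0.1
grip_force: 0.0
```

Run:
```python
from h import *
from cell import manip
s=manip.sense();Q=np.load('Q.npy')
print(s['position'],s['contact_force'],go(s,[*Q[4],77],np.radians(96)))
d=manip.read_camera('wrist');np.save('pics/wrist6.npy',d,allow_pickle=True)
cv2.imwrite('pics/wrist6.png',cv2.resize(d['image'][50:330,180:460,::-1],None,fx=2,fy=2))
for c,a in blobs(d,(200,0,440,400),60,150,60000): print(c.round(1),a,ray(d,c,56)[0].round(1))
```

```text
[ 480.03804441 -121.32607098   86.00364056] [-0.61199361  0.10549764 -0.25234116] (array([-0.0003,  0.0006,  0.018 ]), array([0.0001, 0.    , 0.0004]))
[283.8  50. ] 2070 [456.7 -33.8  56. ]
[275.  126.3] 1757 [455.2 -65.   56. ]
[288.5 194.4] 1486 [463.5 -95.2  56. ]
[319.7 339. ] 27287 [ 486.1 -171.7   56. ]
```

View pics/wrist6.png

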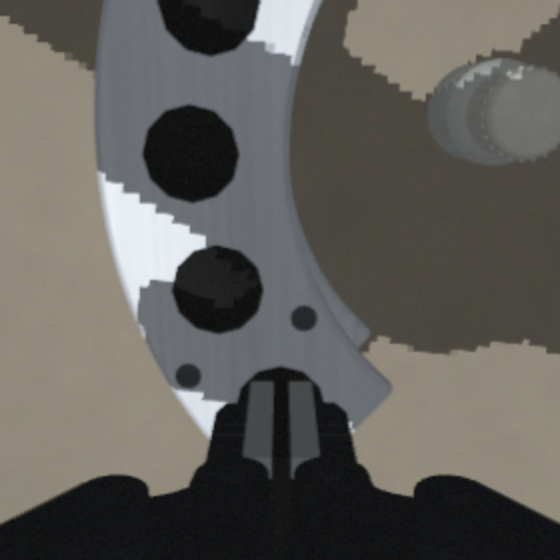

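Stoppers 2 to 4 are flush, and the fingers are centred over stopper 5 at (281,385). I press it now.

Call:
{"fn": "arm_command", "kwargs": {
  "motion": [
    [0,0,0.003,0,0,0,1],
    [0,0,0.008,0,0,0,1],
    [0,0,0.012,0,0,0,1],
    [0,0,0.015,0,0,0,1],
    [0,0,0.017,0,0,0,1],
    [0,0,0.019,0,0,0,1],
    [0,0,0.0202,0,0,0,1],
    [0,0,0.0202,0,0,0,1]
  ]
}}

```text
clock: 11.8
position: [480.3, -121.7, 77.2]
ee_rot: [-0.0, 0.669, 0.744, 0.0]
contact_force: [-7.8, 3.4, 14.5]
opening: -0.1
grip_force: 6.9
```

Call:
{"fn": "arm_command", "kwargs": {
  "motion": [
    [0,0,-0.02,0,0,0,1],
    [0,0,-0.06,0,0,0,1],
    [0,0,-0.14,0,0,0,1],
    [0,0,-0.22,0,0,0,1],
    [0,0,-0.28,0,0,0,1],
    [0,0,-0.3,0,0,0,1],
    [0,0,-0.3,0,0,0,1],
    [0,0,-0.3,0,0,0,1]
  ]
}}

```text
clock: 12.6
position: [479.6, -121.6, 224.6]
ee_rot: [-0.001, 0.669, 0.743, -0.0]
contact_force: [0.2, 0.2, -0.5]
opening: -0.1
grip_force: 0.0
```

Run:
```python
from h import *
from cell import manip
s=manip.sense();print(s['position'],s['contact_force'])
d=manip.read_camera('wrist');w=cv2.resize(d['image'][20:270,200:440,::-1],(500,521))
for c,a in blobs(d,(200,0,440,400),60,80,3000): print(c.round(1),a,ray(d,c,57)[0].round(1))
e=manip.read_camera('side');x=cv2.resize(e['image'][170:245,270:340,::-1],(300,321),interpolation=2)
t=np.zeros((521,800,3),np.uint8);t[:,:500]=w;t[:321,500:]=x;cv2.imwrite('pics/mix7.png',t)
```

```text
[ 479.60098264 -121.61167741  224.5651539 ] [ 0.19092792  0.16114701 -0.45856247]
[348.6   5.1] 92 [487.1  18.9  57. ]
[319.9  35.8] 574 [467.8  -4.3  57. ]
[301.9  74.2] 538 [456.4 -33.6  57. ]
[296.6 114.3] 460 [454.8 -65.   57. ]
[303.3 151.9] 417 [463.2 -95.2  57. ]
[320.7 184. ] 391 [ 480.8 -121.5   57. ]
```

View pics/mix7.png

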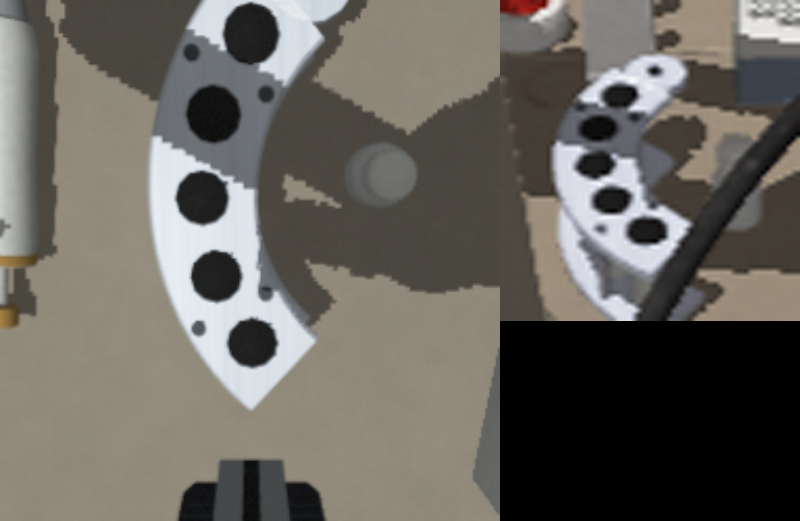

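All five heads look seated with no gap below them, from (250,33) to (252,342) in the wrist crop. The holder and vial are in place and the hand is clear, so I'm handing in.

```bash
python3 -c "
from cell import manip
print(manip.sign_off())"
```

```text
the job is handed in; nothing more can be done
None
```

I pressed all five stoppers home in order from the lug end, each to its hard stop at 12–17 N with up to about 8.5 N of side force; the holder stayed put to within about 1 mm, the hand is clear, and the job is handed in at about 13 s.

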